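# Bearing in its housing, cover held over its threaded holes

### The arm

A 7-joint arm with a two-finger parallel gripper is mounted at the origin on a cart in front of the work surface, level with it; the furniture and walls round the work are solid. World frame = base frame: x ahead of the robot, y to its left, z up, the work surface at z = 0. Lengths are in m, angles in rad, forces in N, time in s.
With the tool pointing down it reaches from about 0.4 to 0.85 m from the base axis. Payload 10.4 kg.
Tool frame: the origin (TCP) lies on the centre line of the jaws, within the pads' length; the fingertips stand 14 mm ahead of it and the grasp point (between the pads) lies 5 mm behind it (manip.tip_reach is the distance from the TCP to the fingertips, in m); z points along the fingers, y is the line along which they close (so a half turn about z gives the same grasp; the last joint's range is limited). The gripper opens to 85 mm and grips with 20 to 120 N. Pads are 22 mm wide; open, the fingers measure 114 mm over their backs; the gripper's body (76 mm by 85 mm) begins 54 mm behind the grasp point. The pads swing forward as they close: fully open they stand 13 mm farther back than shut.
Start: joints at [-0.023, 0.332, -0.065, 1.46, 0.022, 1.35, -0.088], TCP at [0.625, 0, 0.245] pointing down, gripper open.
Joint ranges: [-2.6, 2.6], [-0.5, 2.12], [-1.47, 1.34], [0.16, 2.42], [-1.27, 4.41], [0.06, 2.06], [-2.6, 2.6]. Speed limits (rad/s): [2.22, 2.22, 2.79, 2.79, 3.14, 3.14, 3.14].

### API

Orientations are given as a unit quaternion [x, y, z, w].
In Python, from workcell import manip gives the robot as it stands.
- The arm moves only by the shell command python3 -m pendant 'ROWS' [FORCE]. ROWS is JSON, a list of rows, each a list of 7 numbers: the shift along the tool's x, y, z in units of 50 mm (1.0 is 50 mm), then the turn, a rotation vector about the tool's x, y, z in units of 8 degrees (1.0 is 8 degrees), then the opening, from -1 (shut) to 1 (fully open), so that 0 is half open. In form: [[dx, dy, dz, ax, ay, az, jaw], ...]. A call has exactly 10 rows; each row is the pose to reach, as a shift and turn from the pose commanded when the call began, along the tool's axes at that moment; what a row does not reach only later rows make up. A row lasts 1/8 s, in which the tool goes at most 62.5 mm and 10.7 degrees, less where a joint would pass 70% of its speed; a pose out of reach is approached as far as the arm can. A call with a gripper value outside its range is refused whole. The fingers move at their own pace and stop on an object; FORCE is the grip in N (left out, the last holds). Time passes only in rows, so rows that repeat a pose let the fingers close, or fill a call up. It gives the time, the measured TCP pose, the force, the opening and the grip force at its end, in the units of the state.
- manip.get_obs(): the state, without advancing time (a new reading comes with each control period).
- manip.camera(name): name is "scene" or "side" or "wrist"; returns (picture, depth): 480x640x3 uint8, red, green, blue; 480x640 float32, m along the optical axis (not along the pixel's ray), 0 where there is no reading.
- manip.get_calibration(name): a dict with "fx", "fy", "cx", "cy" (pixels), "D" ([k1, k2, p1, p2, k3] as OpenCV has them; the pictures are not rectified), "xyz" and "orientation" of the camera in the world. Camera axes: x right, y up, looking along -z (the intrinsics and any distortion apply to the point x, -y, -z); pixel columns grow to the right and rows downward; lengths in m; the calibration is good to about 2 mm. A picture is of the moment at which its call begins: read the wrist's pose just before it. get_calibration takes no time and is no camera call; for the wrist camera it gives the pose at the moment of the call.
- manip.hand_in(): hands the job in; it is judged then, once.
Trained networks look in the newest picture that a camera, given by its name, has taken for a name from the list of things; names that differ only in an ending like _2 or _b are one class to them, and where a whole thing is asked for, a point or a joint stands for the part that bears it (a point fixed in the world has none). Each returns a list of dicts, best first, with "p" (0 to 1); they miss things now and then, are a little off and sometimes report something else, mostly with a low value. They report only what shows in the picture. A call takes as long as a camera call. They do not tell look-alikes from the thing itself.
- manip.find_in(thing, camera): "box" ([left, top, right, bottom] in pixels, round what is visible of it).
- manip.trace(thing, camera): "pixels" (480x640 bool, what is visible of it) and "box" ([left, top, right, bottom] in pixels, round what is visible of it).
- manip.tip_of(thing, camera): "pixel" ([column, row] in pixels: a listed point, or the origin of a listed thing).
The state is a dict: "clock": time; "joint_pos": joint angles; "joint_velocities": joint speeds; "tau": joint torques, N m; "position": TCP position; "ee_rot": TCP orientation; "ft_force": force on the tool from outside, world axes, zero at the start; "torque": the same for the moment, N m; "grip_width": opening from 0.0 (shut) to 1.0 (fully open); "grasp_force": force on a finger pad.
Only numpy, scipy, OpenCV 4.12 (cv2) and the standard library are available. Lean on these libraries where they do the work, as an engineer would, in place of code of your own. Each camera call takes 0.05 s, during which the arm holds its last target. There are 200 camera calls.

### The job

Seat the loose larger bearing flat in the round pocket of the bench-mounted housing. Then take the cover with three holes by its rib and hold it level over the housing, hovering about a centimetre above it without touching, its three holes lined up over the three threaded holes so that the screws could be started. Finish while still holding it there; leave the spare four-hole cover and all other things where they are.

Things in the scene. Friction and masses are not known exactly. Their poses are not given: they have to be found in the camera images.
- housing: Grey-painted bearing housing fixed to the bench: block 80 (x) x 70 (y) x 30 mm high, origin at the centre of its underside, +x away from the robot within 0.35 rad; foot 12 mm high out to y = +-54. In its top face a round blind pocket 38.5 mm across, 8 deep, 2 mm chamfer, and three threaded holes 7 mm across: two near the +x edge at (29, +-24) mm, one at (-29, 0) mm.
- housing_pocket (a point): centre of the floor of the housing's pocket, 22 mm above the housing's underside; axes as the housing's
- bearing: the larger loose bearing: a steel ball-bearing ring 35 mm across, 11 mm high, lying flat; origin at the centre of its underside, z up. Seated in the pocket it stands 3 mm proud of the housing.
- cover: the cover to use: plain steel plate 80 (x) x 70 (y) x 6 mm, lying flat, origin at the centre of its underside; on its middle an upright grip rib 36 mm long (x), 12 thick (y), its top 32 mm above the underside. Three through holes 11 mm across, patterned as the housing's: two near the +x edge at (29, +-24) mm, one at (-29, 0) mm; fits one way round. About 0.14 kg; +x away from the robot within 0.5 rad.
- spare_cover: the spare cover, not to be used: same plate and rib, but four holes at (+-29, +-24) mm
- small_bearing: bystander: small bearing 22 mm across, 8 mm high
- bolt_1: bystander: steel cap bolt standing head down, 12 mm across, 30 mm tall
- bolt_2: bystander: steel cap bolt standing head down, 12 mm across, 34 mm tall
- bolt_3: bystander: steel cap bolt standing head down, 12 mm across, 38 mm tall
- spider: bystander: star-shaped coupling spider, 36 mm across, 10 mm high
- housing_hole0 (a point): mouth of the housing's threaded hole 0, on the top face
- cover_hole0 (a point): centre of the cover's hole 0 at its underside; it belongs over the housing's hole 0
- housing_hole1 (a point): mouth of the housing's threaded hole 1, on the top face
- cover_hole1 (a point): centre of the cover's hole 1 at its underside; it belongs over the housing's hole 1
- housing_hole2 (a point): mouth of the housing's threaded hole 2, on the top face
- cover_hole2 (a point): centre of the cover's hole 2 at its underside; it belongs over the housing's hole 2
There are look-alikes about, which are no part of the job. Several things have the shape of the bearing; the one meant has the colours described above.

How it is judged:
By the outcome, as a careful person would: the job done as asked, in the order asked, and still so for the second after the job is handed in, while the arm keeps its last pose, push and grip.
It also fails if it takes over 72 s, if anything falls off the work surface, if the arm or the gripper's body presses on something with over 40 N, if the wrist force passes 120 N, or if a joint passes its speed limit or range.

## Working session

There is one attempt and no reset: what is moved stays moved. The work goes in short steps, Python scripts to look and compute and a shell command to move; the robot and the scene stay as the last step left them, time stands still between calls to the robot, and variables do not carry over. Pictures are saved under pics/ and viewed, at most 13 in all, crops included, and the job is handed in when it is done.

```bash
mkdir -p pics
cat > h.py <<'E'
import numpy as np, cv2
from scipy.spatial.transform import Rotation as R
from workcell import manip
def shot(n):
    c=manip.get_calibration(n); im,d=manip.camera(n); return im,d,c
def save(im,f): cv2.imwrite('pics/'+f,im[:,:,::-1])
def rays(c,px):
    K=np.array([[c['fx'],0,c['cx']],[0,c['fy'],c['cy']],[0,0,1.]])
    u=cv2.undistortPoints(np.array(px,float).reshape(-1,1,2),K,np.array(c['D'],float)).reshape(-1,2)
    v=np.c_[u[:,0],-u[:,1],-np.ones(len(u))]
    return R.from_quat(c['orientation']).apply(v)
def onz(c,px,z):
    r=rays(c,px); o=np.array(c['xyz']); return o+r*((z-o[2])/r[:,2])[:,None]
def ondepth(c,px,d):
    px=np.array(px).reshape(-1,2); return np.array(c['xyz'])+rays(c,px)*d[px[:,1].astype(int),px[:,0].astype(int)][:,None]
E
cat > a.py <<'E'
from h import *
o=manip.get_obs(); print(o)
for n in ['scene','side','wrist']:
    im,d,c=shot(n); save(im,n+'0.png'); np.savez(n+'0.npz',im=im,d=d,**{k:np.array(v) for k,v in c.items()})
    print(n,c['xyz'],c['orientation'])
    for t,z in [('housing',.0),('bearing',0),('cover',0),('spare_cover',0),('small_bearing',0),('bolt_1',0),('spider',0)]:
        for r in manip.find_in(t,n)[:5]:
            b=r['box']; m=[(b[0]+b[2])/2,(b[1]+b[3])/2]
            if r['p']>.2: print(t,round(r['p'],2),np.round(b),np.round(ondepth(c,[m],d)[0],3))
E
python3 a.py
```

```text
{'clock': 0.0, 'joint_pos': array([-0.02262194,  0.33286692, -0.06469389,  1.46091291,  0.02157669,
        1.34990291, -0.08849979]), 'joint_velocities': array([ 7.94196615e-06, -1.10867683e-03, -6.73564104e-04,  1.76919716e-03,
        6.67228369e-05,  9.81171632e-04,  3.03151077e-04]), 'tau': array([ 4.98105128e-04, -6.25449800e+01,  4.97091911e-02, -3.91610491e+01,
        1.63588714e-02,  9.83294769e-03, -6.01235030e-06]), 'position': array([6.24654919e-01, 1.36377351e-05, 2.44532549e-01]), 'ee_rot': array([ 7.07095421e-01,  7.07117797e-01, -5.08589614e-04, -4.77891334e-04]), 'ft_force': array([ 0.39272857, -0.28488855,  0.09092106]), 'torque': array([-0.05870566, -0.00650987,  0.05360472]), 'grasp_force': 0.0, 'grip_width': 0.9970081124090977}
scene [-0.01108008 -0.60211455  0.91809044] [ 0.34291165 -0.12884627 -0.33988848  0.86619055]
housing 0.57 [188. 165. 234. 204.] [0.485 0.315 0.028]
bearing 0.74 [294. 276. 315. 291.] [ 0.461 -0.052 -0.003]
bearing 0.56 [335. 286. 355. 303.] [ 0.504 -0.131 -0.002]
cover 0.94 [410. 353. 467. 401.] [ 0.491 -0.387  0.008]
spare_cover 0.7 [25
[... 445 characters left out ...]
18.] [ 0.491 -0.387  0.008]
spare_cover 0.57 [268. 233. 298. 253.] [0.501 0.087 0.012]
spider 0.4 [347. 281. 358. 290.] [ 0.486 -0.251  0.009]
wrist [0.62451331 0.08323282 0.37352801] [-1.64956150e-01  2.29299128e-04 -1.87540972e-04  9.86300857e-01]
bearing 0.8 [164. 230. 194. 264.] [ 0.456 -0.06  -0.   ]
bearing 0.64 [210. 293. 236. 325.] [0.582 0.008 0.248]
cover 0.35 [209. 290. 238. 321.] [0.582 0.008 0.246]
spare_cover 0.77 [153.  52. 254. 148.] [0.512 0.096 0.031]
small_bearing 0.31 [167. 188. 185. 200.] [0.47  0.006 0.021]
bolt_1 0.6 [213. 202. 231. 218.] [ 0.516 -0.011  0.021]
bolt_1 0.6 [247. 184. 262. 202.] [0.551 0.008 0.022]
spider 0.81 [214. 370. 240. 392.] [ 0.496 -0.241  0.009]
```

Run:
```python
import cv2
a=cv2.imread('pics/scene0.png')
cv2.imwrite('pics/scene0c.png',cv2.resize(a[140:430,160:500],(700,597),interpolation=cv2.INTER_CUBIC))
```

```text
(no output)
```

View pics/scene0c.png

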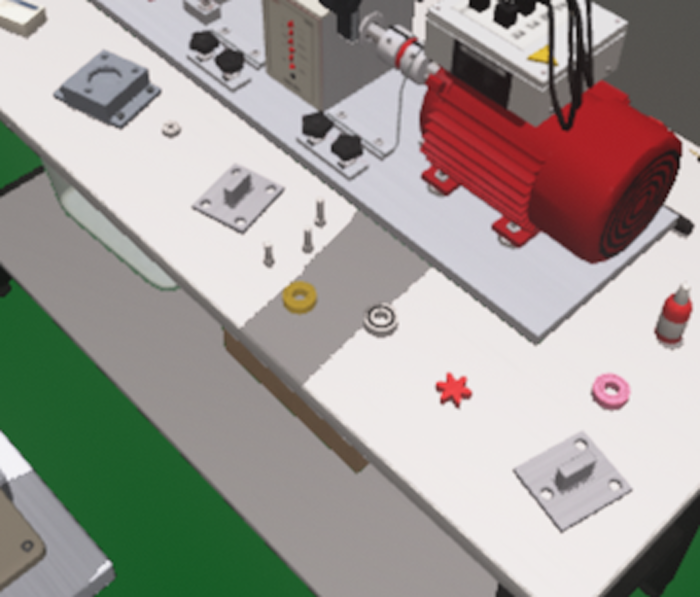

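View pics/wrist0.png

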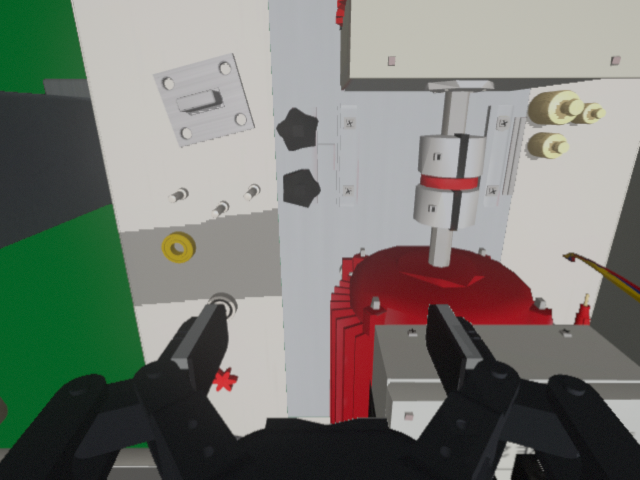

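Bearing-shaped candidates in the scene picture are the yellow ring at (305,283), the steel ring with a dark race at (345,295), and the pink ring at (456,329). The steel one fits the description. The three-hole cover is at (438,377), the four-hole spare at (273,235) and the housing at (211,185). I'm moving over the steel ring and will confirm it with a close crop there.

```bash
python3 -m pendant '[[-0.8,-0.9,0,0,0,0,1],[-1.8,-1.8,0,0,0,0,1],[-2.6,-2.4,0.3,0,0,0,1],[-2.6,-2.4,1.2,0,0,0,1],[-2.6,-2.4,1.9,0,0,0,1],[-2.6,-2.4,2.3,0,0,0,1],[-2.6,-2.4,2.3,0,0,0,1],[-2.6,-2.4,2.3,0,0,0,0.4],[-2.6,-2.4,2.3,0,0,0,0.4],[-2.6,-2.4,2.3,0,0,0,0.4]]' 40
cat > b.py <<'E'
from h import *
import sys
im,d,c=shot('wrist'); save(im,sys.argv[1])
print(manip.get_obs()['position'],manip.get_obs()['ee_rot'])
for r in manip.trace('bearing','wrist')[:4]:
    ys,xs=np.nonzero(r['pixels']); b=r['box']
    P=ondepth(c,np.c_[xs,ys],d); k=(P[:,2]>.005)&(P[:,2]<.016); 
    if k.sum()<20: print(r['p'],b,P.mean(0)); continue
    (ex,ey),rad=cv2.minEnclosingCircle(P[k][:,:2].astype(np.float32))
    print(r['p'],np.round(b),'rgb',im[ys,xs].mean(0),'c',ex,ey,rad,'topz',np.percentile(P[k][:,2],80))
E
python3 b.py w1.png
```

```text
clock: 2.45
position: [0.5054, -0.1301, 0.1311]
ee_rot: [0.707, 0.707, 0.0, 0.001]
ft_force: [0.1, 0.7, -0.0]
grip_width: 0.704
grasp_force: 0.0
[ 0.50530798 -0.13004082  0.13087653] [7.07103868e-01 7.07109524e-01 2.91126041e-04 3.94293766e-04]
0.94 [296. 214. 341. 263.] rgb [117.6062417  114.73837981 110.6122178 ] c 0.4985511898994446 -0.1345815360546112 0.01767623797059059 topz 0.010815895711033158
0.61 [230. 104. 282. 156.] rgb [191.75654854 189.21725732  64.53672316] c 0.45769309997558594 -0.05798252671957016 0.017682427540421486 topz 0.010911367008962109
```

View pics/w1.png

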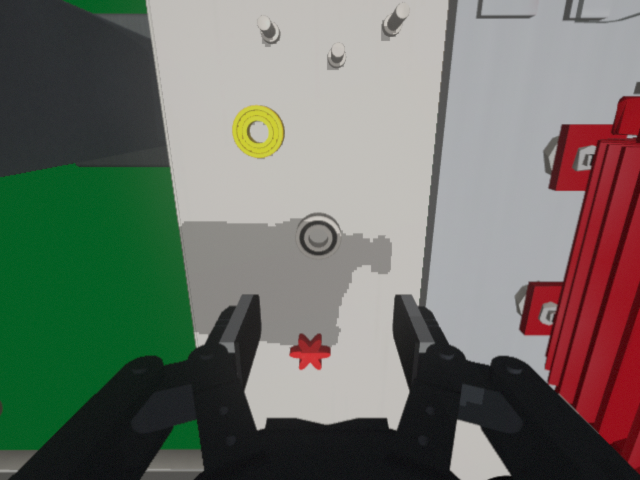

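Run:
```python
from h import *
im=cv2.imread('pics/w1.png'); cv2.imwrite('pics/w1c.png',cv2.resize(im[190:290,265:375],(550,500),interpolation=cv2.INTER_CUBIC))
im,d,c=shot('wrist')
p=np.argwhere((d>0)&(d<.2))[:,::-1]; P=ondepth(c,p,d); o=manip.get_obs()
k=np.abs(P[:,1]-o['position'][1])<.03
print(o['position'],o['grip_width'],np.percentile(P[k][:,2],[0,.5,2]), o['position'][2]-P[k][:,2].min())
```

```text
[ 0.50513724 -0.13001633  0.13058193] 0.7009369081760477 [0.07262928 0.08627786 0.09849445] 0.05795264898280769
```

View pics/w1c.png

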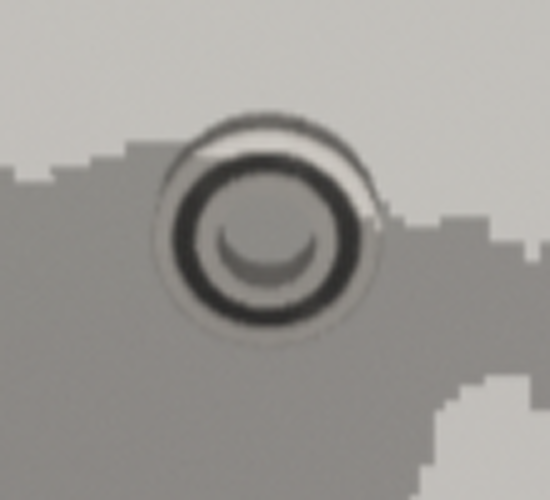

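The close crop confirms it: a grey steel ring with a dark race at wrist (318,237), world (0.499,-0.135). I'm descending on it and gripping.

```bash
python3 -m pendant '[[-0.09,-0.13,0.8,0,0,0,0.4],[-0.09,-0.13,1.5,0,0,0,0.4],[-0.09,-0.13,2.0,0,0,0,0.4],[-0.09,-0.13,2.23,0,0,0,0.4],[-0.09,-0.13,2.23,0,0,0,0.4],[-0.09,-0.13,2.23,0,0,0,-1],[-0.09,-0.13,2.23,0,0,0,-1],[-0.09,-0.13,2.23,0,0,0,-1],[-0.09,-0.13,2.23,0,0,0,-1],[-0.09,-0.13,2.23,0,0,0,-1]]' 40
python3 - <<'E'
from h import *
im,d,c=shot('side'); o=manip.get_obs(); print(o['position'])
P=o['position']; 
save(cv2.resize(im[200:300,260:390],(780,600),interpolation=cv2.INTER_CUBIC),'s2.png')
E
```

```text
clock: 3.85
position: [0.4992, -0.1346, 0.0202]
ee_rot: [0.707, 0.707, 0.001, 0.001]
ft_force: [-2.8, 0.4, 6.9]
grip_width: 0.373
grasp_force: 39.0
[ 0.49925105 -0.13464156  0.02021638]
```

View pics/s2.png

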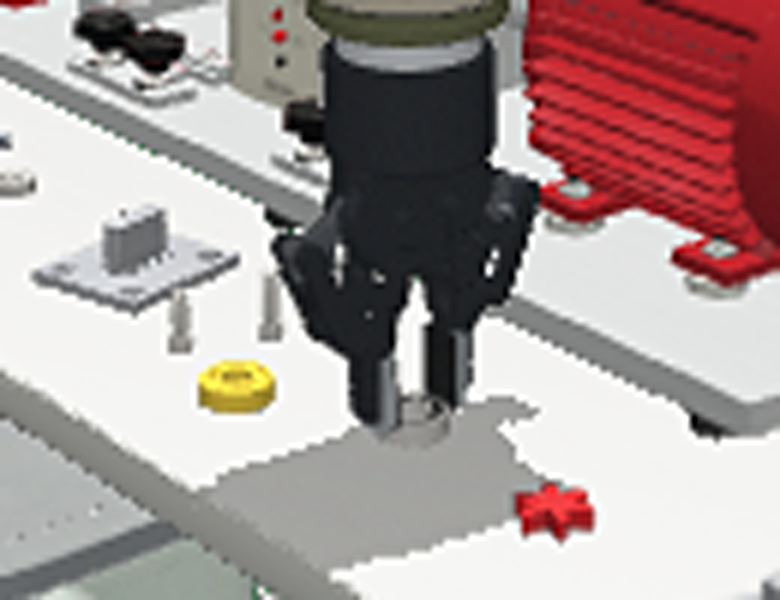

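The side picture shows the steel bearing held between the fingertips at crop (418,420), with nothing else touched. I'm lifting it and carrying it high to the housing.

```bash
python3 -m pendant '[[0,0,-0.8,0,0,0,-1],[0,0,-1.8,0,0,0,-1],[0.6,0,-2.6,0,0,0,-1],[1.8,0,-2.7,0,0,0,-1],[3.0,-0.2,-2.7,0,0,0,-1],[4.2,-0.3,-2.7,0,0,0,-1],[5.4,-0.3,-2.7,0,0,0,-1],[6.6,-0.3,-2.7,0,0,0,-1],[7.4,-0.3,-2.7,0,0,0,-1],[7.4,-0.3,-2.7,0,0,0,-1]]' 40
cat > c.py <<'E'
from h import *
import sys
from scipy.optimize import least_squares
im,d,c=shot('wrist'); save(im,sys.argv[1]); o=manip.get_obs(); print(o['position'],o['ee_rot'],o['ft_force'])
np.savez('w.npz',im=im,d=d)
ht=float(sys.argv[2]) if len(sys.argv)>2 else .03
pts=[]
for t in ['housing_pocket','housing_hole0','housing_hole1','housing_hole2','housing']:
    for r in manip.tip_of(t,'wrist')[:3]:
        z={'housing_pocket':.022,'housing':0}.get(t,ht); p=onz(c,[r['pixel']],z)[0]
        print(t,round(r['p'],2),np.round(r['pixel'],1),np.round(p,4))
for t in ['housing','bearing']:
  for r in manip.trace(t,'wrist')[:2]:
    ys,xs=np.nonzero(r['pixels']); P=ondepth(c,np.c_[xs,ys],d); print(t,round(r['p'],2),np.round(r['box']),P.mean(0))
    if t=='housing':
        k=(P[:,2]>.026)&(P[:,2]<.034); q=P[k]; (mx,my),wh,a=cv2.minAreaRect(q[:,:2].astype(np.float32)); print('top',mx,my,wh,a,np.median(q[:,2]))
E
python3 c.py w3.png
```

```text
clock: 5.15
position: [0.4827, 0.2392, 0.1545]
ee_rot: [0.705, 0.709, 0.001, -0.0]
ft_force: [-0.2, -0.8, -0.6]
grip_width: 0.37
grasp_force: 39.8
[0.4833101  0.23665532 0.15431824] [7.06222273e-01 7.07990080e-01 3.70367028e-04 9.85526795e-05] [ 0.52647806 -0.87033412 -0.51609674]
housing_pocket 0.59 [353.7  88.6] [0.5004 0.3396 0.022 ]
housing_hole0 0.9 [308.8 104.2] [0.4697 0.3291 0.03  ]
housing_hole0 0.86 [399.1 114.7] [0.5314 0.3227 0.03  ]
housing_hole1 0.9 [308.8 104.2] [0.4697 0.3291 0.03  ]
housing_hole1 0.86 [399.1 114.7] [0.5314 0.3227 0.03  ]
housing_hole2 0.9 [308.8 104.2] [0.4697 0.3291 0.03  ]
housing_hole2 0.86 [399.1 114.7] [0.5314 0.3227 0.03  ]
housing 0.8 [352.   92.1] [0.5008 0.3386 0.    ]
housing 0.58 [282.   1. 421. 176.] [0.49950859 0.3416585  0.02347363]
top 0.49979740381240845 0.3394598066806793 (0.08000686764717102, 0.07015702873468399) 14.45978832244873 0.0294366587787378
bearing 0.94 [294. 266. 362. 347.] [0.48217283 0.24115898 0.14336801]
```

View pics/w3.png

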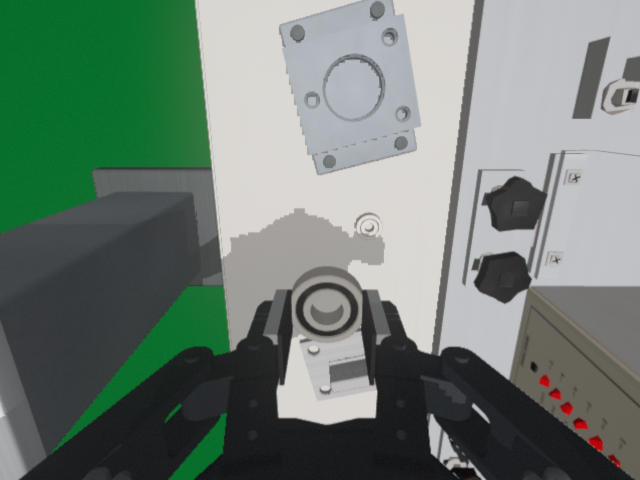

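The picture shows the bearing level in the jaws at (326,305). The housing pocket is at (354,88), its single hole at (313,100) and the hole pair at (390,37) and (403,114), so the housing is yawed about +14.5°. I'm moving over the pocket and working out where the bearing sits in the hand.

```bash
python3 -m pendant '[[1.0,0.15,0,0,0,0,-1],[2.08,0.32,0.3,0,0,0,-1],[2.08,0.32,1.0,0,0,0,-1],[2.08,0.32,1.4,0,0,0,-1],[2.08,0.32,1.4,0,0,0,-1],[2.08,0.32,1.4,0,0,0,-1],[2.08,0.32,1.4,0,0,0,-1],[2.08,0.32,1.4,0,0,0,-1],[2.08,0.32,1.4,0,0,0,-1],[2.08,0.32,1.4,0,0,0,-1]]' 40
cat > d.py <<'E'
from h import *
im,d,c=shot('wrist'); save(im,'w4.png'); o=manip.get_obs(); print(o['position'],o['ee_rot'],o['ft_force'])
r=manip.trace('bearing','wrist')[0]; ys,xs=np.nonzero(r['pixels']); P=ondepth(c,np.c_[xs,ys],d)
print(r['p'],r['box'],np.percentile(P[:,2],[1,5,50,80,95,99]))
zt=np.percentile(P[:,2],85); k=np.abs(P[:,2]-zt)<.0025; q=P[k]
A=np.c_[q[:,:2]-q[:,:2].mean(0),np.ones(len(q))]; print('plane',np.linalg.lstsq(A,q[:,2],rcond=None)[0])
print('circle',cv2.minEnclosingCircle(q[:,:2].astype(np.float32)),cv2.fitEllipse(cv2.convexHull((q[:,:2]*1e4).astype(np.float32))),zt)
for r in manip.trace('housing','wrist')[:1]:
    ys,xs=np.nonzero(r['pixels']); P=ondepth(c,np.c_[xs,ys],d); k=(P[:,2]>.027)&(P[:,2]<.033)
    print(r['p'],cv2.minAreaRect(P[k][:,:2].astype(np.float32)),np.median(P[k][:,2]))
E
python3 d.py
```

```text
clock: 6.8
position: [0.4996, 0.3395, 0.0839]
ee_rot: [0.707, 0.707, 0.0, 0.0]
ft_force: [-0.1, 0.9, 0.3]
grip_width: 0.373
grasp_force: 39.8
[0.49954463 0.33950188 0.08389386] [7.07120454e-01 7.07093104e-01 5.31215837e-05 4.70622627e-05] [-0.02378447  1.34646979 -0.14692934]
0.61 [293.1, 266.5, 362.3, 346.4] [0.06383891 0.06601551 0.07352455 0.07427928 0.07486277 0.07528272]
plane [0.00140588 0.0030362  0.07374305]
circle ((0.4987359046936035, 0.3395952582359314), 0.017930159345269203) ((4988.4560546875, 3395.13818359375), (341.6455383300781, 356.19439697265625), 177.07025146484375) 0.07441487026711821
0.81 ((0.49964821338653564, 0.33945637941360474), (0.0802261158823967, 0.0706779807806015), 14.482233047485352) 0.02947504891989569
```

View pics/w4.png

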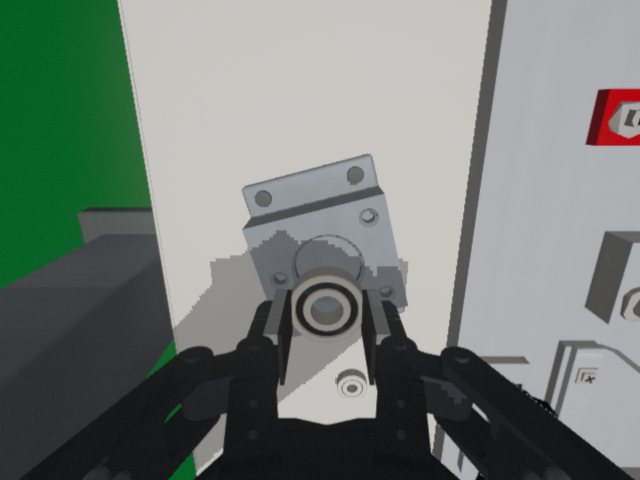

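```bash
python3 -m pendant '[[0,0.02,0.2,0,0,0,-1],[0,0.02,0.4,0,0,0,-1],[0,0.02,0.5,0,0,0,-1],[0,0.02,0.58,0,0,0,-1],[0,0.02,0.64,0,0,0,-1],[0,0.02,0.7,0,0,0,-1],[0,0.02,0.74,0,0,0,-1],[0,0.02,0.77,0,0,0,-1],[0,0.02,0.77,0,0,0,-1],[0,0.02,0.77,0,0,0,-1]]' 40
```

```text
clock: 8.2
position: [0.5006, 0.3396, 0.0455]
ee_rot: [0.707, 0.707, 0.0, 0.0]
ft_force: [0.6, 0.7, -0.4]
grip_width: 0.367
grasp_force: 39.8
```

```bash
python3 -m pendant '[[0,0,0.02,0,0,0,-1],[0,0,0.04,0,0,0,-1],[0,0,0.05,0,0,0,-1],[0,0,0.05,0,0,0,-1],[0,0,0.05,0,0,0,-1],[0,0,0.05,0,0,0,-1],[0,0,0.05,0,0,0,0],[0,0,0.05,0,0,0,0],[0,0,0.05,0,0,0,0.1],[0,0,0.05,0,0,0,0.1]]' 20
```

```text
clock: 9.45
position: [0.5005, 0.3395, 0.0427]
ee_rot: [0.707, 0.707, -0.0, 0.0]
ft_force: [0.5, -1.2, 0.3]
grip_width: 0.548
grasp_force: 0.0
```

```bash
python3 -m pendant '[[0,0,-0.3,0,0,0,0.2],[0,0,-0.9,0,0,0,0.4],[0,0,-1.8,0,0,0,1],[-0.8,0,-2.2,0,0,0,1],[-1.7,0,-2.2,0,0,0,1],[-1.7,0,-2.2,0,0,0,1],[-1.7,0,-2.2,0,0,0,1],[-1.7,0,-2.2,0,0,0,1],[-1.7,0,-2.2,0,0,0,1],[-1.7,0,-2.2,0,0,0,1]]' 20
cat > e.py <<'E'
from h import *
im,d,c=shot('wrist'); o=manip.get_obs(); print(o['position'],o['ee_rot'],o['ft_force'])
save(cv2.resize(im[20:220,240:480],(720,600)),'w5.png')
np.savez('w5.npz',im=im,d=d)
ys,xs=np.mgrid[0:260,200:500]; P=ondepth(c,np.c_[xs.ravel(),ys.ravel()],d)
k=(np.hypot(P[:,0]-.4997,P[:,1]-.3395)<.019)&(P[:,2]>.0316); q=P[k]
print('n',len(q),np.percentile(q[:,2],[5,50,95]),cv2.minEnclosingCircle(q[:,:2].astype(np.float32)))
A=np.c_[q[:,:2]-q[:,:2].mean(0),np.ones(len(q))]; print('plane',np.linalg.lstsq(A,q[:,2],rcond=None)[0])
k=(P[:,2]>.027)&(P[:,2]<.0315)&(np.hypot(P[:,0]-.4997,P[:,1]-.3395)<.06); print('top',cv2.minAreaRect(P[k][:,:2].astype(np.float32)),np.median(P[k][:,2]))
for r in manip.tip_of('housing_hole0','wrist')[:4]: print('hole',r['p'],r['pixel'],onz(c,[r['pixel']],.03)[0])
E
python3 e.py
```

```text
clock: 10.7
position: [0.5003, 0.255, 0.1527]
ee_rot: [0.707, 0.707, -0.0, -0.0]
ft_force: [0.2, -1.1, 0.8]
grip_width: 1.002
grasp_force: 0.0
[0.5003887  0.25486217 0.15267304] [ 7.06913730e-01  7.07299769e-01 -9.41129306e-05 -8.18904161e-05] [ 0.57672328 -0.25330211 -0.0183181 ]
n 1653 [0.03172076 0.03263375 0.28085902] ((0.5001422762870789, 0.3392657935619354), 0.017511358484625816)
plane [-0.09254172 -0.79888918  0.07819134]
top ((0.49977561831474304, 0.33942851424217224), (0.0801759585738182, 0.07007627934217453), 14.563614845275879) 0.02950873337387852
hole 0.72 [360.7, 65.1] [0.52187083 0.36851045 0.03      ]
hole 0.69 [287.8, 123.1] [0.47320414 0.3326155  0.03      ]
```

View pics/w5.png

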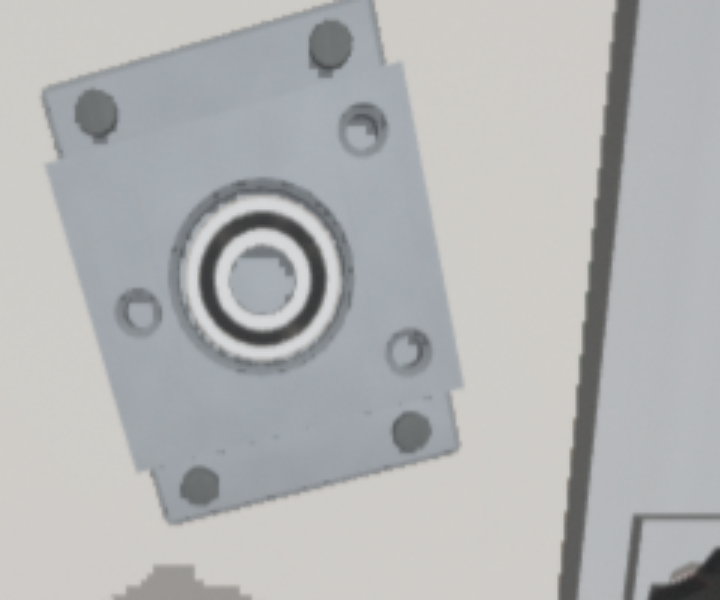

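The bearing is seated flat and centred at crop (263,280), with its top 3 mm proud. I'm now travelling to the three-hole cover and turning the jaws a quarter turn on the way.

```bash
python3 -m pendant '[[-1.1,0,0,0,0,-1.1,1],[-2.3,0,0,0,0,-2.25,1],[-3.5,-0.05,0,0,0,-3.4,1],[-4.7,-0.1,0,0,0,-4.5,1],[-5.9,-0.18,0,0,0,-5.6,1],[-7.1,-0.18,0,0,0,-6.8,1],[-8.3,-0.18,0,0,0,-7.9,1],[-9.5,-0.18,0,0,0,-9,1],[-10.7,-0.18,0,0,0,-10.1,1],[-11.9,-0.18,0,0,0,-11.25,1]]' 20
python3 -c "from h import *;o=manip.get_obs();print(o['position'],R.from_quat(o['ee_rot']).as_matrix().round(3),o['joint_pos'].round(2))"
```

```text
clock: 12.05
position: [0.4915, -0.3369, 0.153]
ee_rot: [-0.003, 1.0, -0.0, 0.0]
ft_force: [0.5, 0.7, 0.3]
grip_width: 1.005
grasp_force: 0.0
[ 0.49150729 -0.33686412  0.15299942] [[-1.    -0.006  0.001]
 [-0.006  1.    -0.   ]
 [-0.001 -0.    -1.   ]] [ 0.54  0.33 -0.02  1.66  0.01  1.15  2.1 ]
```

```bash
python3 -m pendant '[[0,-0.5,0,0,0,0,1],[0,-1.0,0,0,0,0,1],[0,-1.0,0,0,0,0,1],[0,-1.0,0,0,0,0,1],[0,-1.0,0,0,0,0,1],[0,-1.0,0,0,0,0,1],[0,-1.0,0,0,0,0,1],[0,-1.0,0,0,0,0,1],[0,-1.0,0,0,0,0,1],[0,-1.0,0,0,0,0,1]]' 20
cat > f.py <<'E'
from h import *
im,d,c=shot('wrist'); o=manip.get_obs(); print(o['position'],R.from_quat(o['ee_rot']).as_euler('ZYX').round(4))
save(im,'w6.png')
for t in ['cover_hole0','cover']:
    for r in manip.tip_of(t,'wrist')[:4]: print(t,r['p'],r['pixel'],onz(c,[r['pixel']],.006 if t!='cover' else 0)[0])
r=manip.trace('cover','wrist')[0]; ys,xs=np.nonzero(r['pixels']); P=ondepth(c,np.c_[xs,ys],d)
print(r['p'],r['box'])
k=(P[:,2]>.003)&(P[:,2]<.009); print('plate',cv2.minAreaRect(P[k][:,:2].astype(np.float32)),np.median(P[k][:,2]))
k=(P[:,2]>.029)&(P[:,2]<.035); print('rib',cv2.minAreaRect(P[k][:,:2].astype(np.float32)),np.median(P[k][:,2]))
E
python3 f.py
```

```text
clock: 13.3
position: [0.4915, -0.385, 0.1528]
ee_rot: [0.0, 1.0, 0.0, 0.0]
ft_force: [-0.2, -0.1, -1.0]
grip_width: 0.995
grasp_force: 0.0
[ 0.49152531 -0.38501223  0.15280952] [3.1415e+00 1.0000e-04 3.1416e+00]
cover_hole0 0.85 [343.7, 197.5] [ 0.46995875 -0.37192995  0.006     ]
cover_hole0 0.68 [355.7, 264.7] [ 0.52869004 -0.36073679  0.006     ]
cover_hole0 0.68 [301.1, 253.7] [ 0.5185232 -0.4072786  0.006    ]
cover 0.59 [332.6, 228.3] [ 0.49785246 -0.38059326  0.        ]
0.8 [285.4, 171.1, 389.3, 280.0]
plate ((0.4987785220146179, -0.37881866097450256), (0.07018561661243439, 0.08076261729001999), 77.16368865966797) 0.0054530769928644585
rib ((0.4983694553375244, -0.37879884243011475), (0.011927371844649315, 0.035607416182756424), 77.53254699707031) 0.03135437278934067
```

View pics/w6.png

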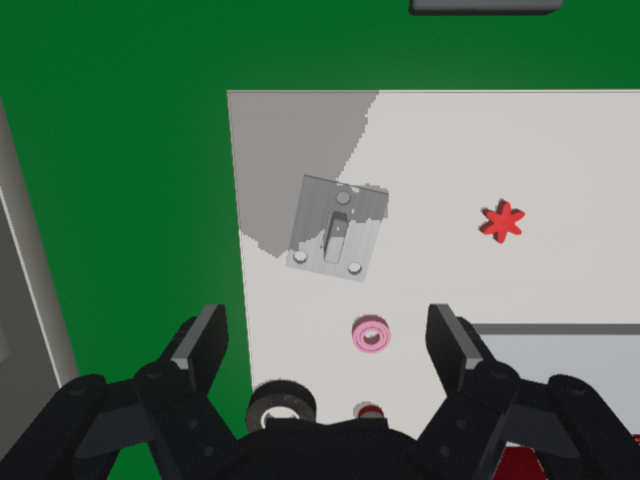

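The cover has a single hole at (344,197) and a pair at (301,256) and (355,267). Its rib is at (337,235), world (0.4985,-0.379), and it is yawed about -12.7°. That makes it the three-hole cover, so I'm aligning, descending and gripping the rib.

```bash
python3 -m pendant '[[-0.14,0.12,0.6,0,0,0.9,-0.2],[-0.14,0.12,1.2,0,0,1.58,-0.2],[-0.14,0.12,1.5,0,0,1.58,-0.2],[-0.14,0.12,1.7,0,0,1.58,-0.2],[-0.14,0.12,2.1,0,0,1.58,-0.2],[-0.14,0.12,2.4,0,0,1.58,-0.2],[-0.14,0.12,2.55,0,0,1.58,-0.2],[-0.14,0.12,2.58,0,0,1.58,-0.2],[-0.14,0.12,2.58,0,0,1.58,-0.2],[-0.14,0.12,2.58,0,0,1.58,-0.2]]' 60; python3 -m pendant '[[0,0,0,0,0,0,-0.5],[0,0,0,0,0,0,-0.8],[0,0,0,0,0,0,-1],[0,0,0,0,0,0,-1],[0,0,0,0,0,0,-1],[0,0,0,0,0,0,-1],[0,0,0,0,0,0,-1],[0,0,0,0,0,0,-1],[0,0,0,0,0,0,-1],[0,0,0,0,0,0,-1]]' 60
```

```text
clock: 14.75
position: [0.4989, -0.3792, 0.0244]
ee_rot: [0.11, 0.994, -0.0, 0.001]
ft_force: [0.3, -0.5, -1.1]
grip_width: 0.401
grasp_force: 0.0
clock: 16.0
position: [0.4988, -0.3791, 0.0243]
ee_rot: [0.11, 0.994, -0.0, 0.0]
ft_force: [-0.5, 1.0, 5.4]
grip_width: 0.128
grasp_force: 60.9
```

```bash
python3 -m pendant '[[0,0,-0.3,0,0,0,-1],[0,0,-0.9,0,0,0,-1],[0,0,-1.7,0,0,0,-1],[0.2,0.9,-2.4,0,0,0,-1],[0.44,1.98,-2.4,0,0,-0.4,-1],[0.69,3.1,-2.4,0,0,-0.9,-1],[0.94,4.23,-2.4,0,0,-1.4,-1],[1.18,5.33,-2.4,0,0,-1.9,-1],[1.43,6.44,-2.4,0,0,-2.4,-1],[1.66,7.5,-2.4,0,0,-2.9,-1]]' 60
python3 -c "
from h import *;o=manip.get_obs();M=R.from_quat(o['ee_rot']).as_matrix();print(o['position'],M.round(4));print(M.T@(np.array([.4998,.3394,.11])-o['position'])/.05)"
```

```text
clock: 17.25
position: [0.4993, 0.0069, 0.1446]
ee_rot: [-0.093, 0.996, -0.0, 0.0]
ft_force: [1.0, -0.1, -1.8]
grip_width: 0.127
grasp_force: 60.0
[0.49934375 0.00687318 0.14464166] [[-9.826e-01 -1.856e-01  1.000e-03]
 [-1.856e-01  9.826e-01 -3.000e-04]
 [-9.000e-04 -5.000e-04 -1.000e+00]]
[-1.24285249  6.53360789  0.69066748]
```

```bash
python3 -m pendant '[[-0.2,1.1,0,0,0,-0.3,-1],[-0.42,2.2,0,0,0,-0.5,-1],[-0.63,3.3,0,0,0,-0.5,-1],[-0.84,4.4,0,0,0,-0.5,-1],[-1.05,5.5,0,0,0,-0.5,-1],[-1.24,6.5,0,0,0,-0.5,-1],[-1.24,6.53,0.4,0,0,-0.5,-1],[-1.24,6.53,0.4,0,0,-0.5,-1],[-1.24,6.53,0.4,0,0,-0.5,-1],[-1.24,6.53,0.4,0,0,-0.5,-1]]' 60
cat > g.py <<'E'
from h import *
import sys
im,d,c=shot('wrist'); o=manip.get_obs(); M=R.from_quat(o['ee_rot']).as_matrix(); print(o['position'],M.round(4),o['ft_force'].round(1))
save(im,sys.argv[1]); np.savez('w7.npz',im=im,d=d)
for t in ['cover_hole0','housing_hole0','cover']:
    for r in manip.tip_of(t,'wrist')[:4]: print(t,round(r['p'],2),np.round(r['pixel'],1),ondepth(c,[r['pixel']],d)[0].round(4))
r=manip.trace('cover','wrist')[0]; ys,xs=np.nonzero(r['pixels']); P=ondepth(c,np.c_[xs,ys],d)
print(r['p'],np.round(r['box']))
tz=o['position'][2]-.0244
k=(np.abs(P[:,2]-tz-.006)<.004); q=P[k]; print('plate',cv2.minAreaRect(q[:,:2].astype(np.float32)),np.median(q[:,2])-tz,len(q))
A=np.c_[q[:,:2]-q[:,:2].mean(0),np.ones(len(q))]; print('plane',np.linalg.lstsq(A,q[:,2],rcond=None)[0])
E
python3 g.py w7.png
```

```text
clock: 18.5
position: [0.5015, 0.3364, 0.1247]
ee_rot: [-0.126, 0.992, -0.0, 0.001]
ft_force: [0.3, 0.2, -2.0]
grip_width: 0.129
grasp_force: 60.1
[0.5013884  0.33662011 0.12462586] [[-9.683e-01 -2.500e-01  1.200e-03]
 [-2.500e-01  9.683e-01  2.000e-04]
 [-1.200e-03 -1.000e-04 -1.000e+00]] [-0.1 -0.5 -1.3]
cover_hole0 0.81 [279.8 345.5] [0.493  0.3179 0.156 ]
cover_hole0 0.73 [325.2 241.2] [0.5013 0.3348 0.0228]
cover_hole0 0.6 [374.8 345.5] [0.4861 0.3485 0.1547]
housing_hole0 0.58 [333.4 206.4] [0.4752 0.3338 0.0244]
cover 0.78 [323.6 294.4] [0.4843 0.3303 0.1314]
0.59 [247. 215. 409. 373.]
plate ((0.5012966990470886, 0.33572208881378174), (0.08097334206104279, 0.07045677304267883), 14.548067092895508) 0.005597313340234764 13001
plane [0.00424433 0.00071614 0.10582276]
```

View pics/w7.png

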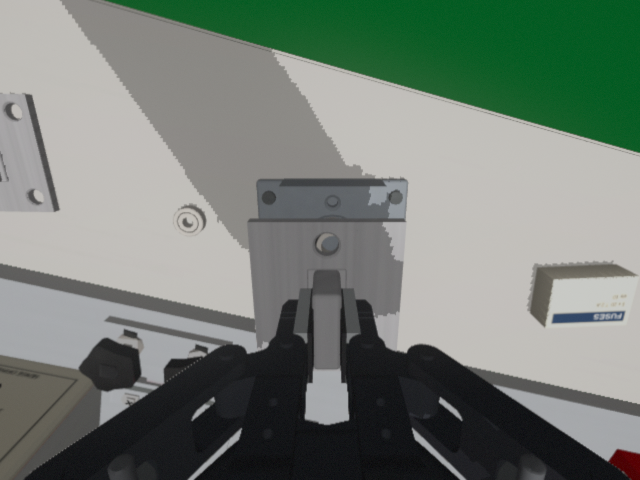

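The picture shows the cover level over the housing. Its single hole at (327,243) looks down near the housing's single hole at (333,201), which sits lower. I'm checking the offset between the two with both measured in this one view.

```bash
cat > k.py <<'E'
from h import *
z=np.load('w7.npz'); im,d=z['im'],z['d']; c=manip.get_calibration('wrist'); o=manip.get_obs()
a=np.radians(14.55); Rh=np.array([[np.cos(a),np.sin(a)],[-np.sin(a),np.cos(a)]]); H=np.array([.5006,.3394])
ys,xs=np.mgrid[150:260,230:430]; P=ondepth(c,np.c_[xs.ravel(),ys.ravel()],d); h=(P[:,:2]-H)@Rh.T
k=(P[:,2]>.027)&(P[:,2]<.032)&(np.abs(h[:,0])<.06)&(np.abs(h[:,1])<.06); q=h[k]
print('top: n',k.sum(),'x min',q[:,0].min(),np.percentile(q[:,0],2),'y range at front',q[:,1].min(),q[:,1].max())
f=(P[:,2]>.009)&(P[:,2]<.014)&(np.abs(h[:,0])<.06)&(np.abs(h[:,1])<.07); q=h[f]; print('foot',f.sum(),q.min(0),q.max(0))
# single hole: dark blob near (333,201)
g=cv2.cvtColor(im,cv2.COLOR_RGB2GRAY); print(g[194:210,324:343])
cs=cv2.HoughCircles(cv2.resize(g[188:214,315:352],None,fx=8,fy=8,interpolation=cv2.INTER_CUBIC),cv2.HOUGH_GRADIENT,1,40,param1=80,param2=15,minRadius=30,maxRadius=80)
if cs is not None:
    for x,y,r in cs[0][:2]:
        p=[315+(x+.5)/8-.5,188+(y+.5)/8-.5]; w=onz(c,[p],.03)[0]; print(p,r/8,w,(w[:2]-H)@Rh.T)
E
python3 k.py
```

```text
top: n 3371 x min -0.04169684846380964 -0.04128832804494466 y range at front -0.03399525660251943 0.03611543460587288
foot 410 [-0.04178214 -0.04845646] [-0.01775893  0.05067059]
[[100 101 101 101 100  99  98  95  95  94  95  99 100  99 100 100 100 101
  101]
 [ 98 100 101 100  96  92  85  84  84  84  84  90  95  99 100 100 101 101
  100]
 [ 99 101  99  92  85  82  81  79  81  82  81  82  86  90  96 100 102 101
  100]
 [ 99  98  93  85  81  84  88  93  95  93  90  84  80  81  87  96 100 100
  100]
 [100  93  86  83  87  93  97 100  99 100  97  95  88  82  83  88 100  99
   99]
 [ 97  88  82  84  93  97  99 100 101 100  99  99  95  88  83  84  94 100
  100]
 [ 95  85  84  88  98  99  99  99  99 100 100  99  98  90  83  83  89  99
  100]
 [ 92  86  86  89  97  99 101  99  99  99 100  99  97  80  84  84  86  99
  100]
 [ 90  84  84  82  97  99  99 100  98  98  98  99  95  71  83  84  87  99
   99]
 [ 92  86  84  77  86  96  99 100 100 100  98  97  86  71  85  85  87  99
   99]
 [ 94  86  88  83  74  82  91  97  98  97  88  77  72  77  86  87  87  96
  100]
 [ 97  89  89  87  75  71  73  78  79  78  72  69  72  85  89  87  92 100
   99]
 [ 98  92  89  90  87  80  73  71  68  69  68  76  85  89  90  89  95 103
  100]
 [ 97  95  92  91  91  88  86  83  80  80  84  87  90  90  91  94  97 100
  100]
 [ 99  98  95  93  91  92  91  89  90  90  91  93  91  91  94  97  98  99
   99]
 [ 98  99  99  97  94  93  93  92  93  93  92  92  91  95  97  98  99  99
   99]]
```

```bash
python3 -m pendant '[[0.01,0.08,0.2,0,0,0,-1],[0.01,0.08,0.5,0,0,0,-1],[0.01,0.08,0.8,0,0,0,-1],[0.01,0.08,0.95,0,0,0,-1],[0.01,0.08,1.05,0,0,0,-1],[0.01,0.08,1.15,0,0,0,-1],[0.01,0.08,1.15,0,0,0,-1],[0.01,0.08,1.15,0,0,0,-1],[0.01,0.08,1.15,0,0,0,-1],[0.01,0.08,1.15,0,0,0,-1]]' 60
python3 - <<'E'
from h import *
im,d,c=shot('wrist'); o=manip.get_obs(); print(o['position'],R.from_quat(o['ee_rot']).as_matrix().round(4)[:2])
np.savez('w8.npz',im=im,d=d)
save(np.hstack([cv2.resize(im[215:275,295:365],(700,600),interpolation=cv2.INTER_CUBIC)]),'w8.png')
a=np.radians(14.55); Rh=np.array([[np.cos(a),np.sin(a)],[-np.sin(a),np.cos(a)]]); H=np.array([.5006,.3394])
ys,xs=np.mgrid[150:420,200:450]; P=ondepth(c,np.c_[xs.ravel(),ys.ravel()],d); h=(P[:,:2]-H)@Rh.T
for n,lo,hi in [('top',.026,.032),('plate',.044,.051),('foot',.009,.014)]:
    k=(P[:,2]>lo)&(P[:,2]<hi)&(np.abs(h[:,0])<.055)&(np.abs(h[:,1])<.06); q=h[k]
    print(n,k.sum(),np.percentile(q,[.2,99.8],axis=0) if k.sum() else 0, np.median(P[k][:,2]))
E
```

```text
clock: 20.0
position: [0.4993, 0.3412, 0.0666]
ee_rot: [-0.127, 0.992, 0.0, 0.0]
ft_force: [0.3, 0.6, -1.4]
grip_width: 0.124
grasp_force: 60.1
[0.49930933 0.34117126 0.06648409] [[-9.679e-01 -2.513e-01  3.000e-04]
 [-2.513e-01  9.679e-01  1.000e-04]]
top 1513 [[-0.04130946 -0.03448953]
 [-0.02019196  0.03490002]] 0.029294424150001774
plate 13016 [[-0.04126392 -0.03340464]
 [ 0.03813918  0.03639732]] 0.047708341827515405
foot 917 [[-0.04141666 -0.05046026]
 [ 0.03165805  0.04967923]] 0.011329196707648176
```

View pics/w8.png

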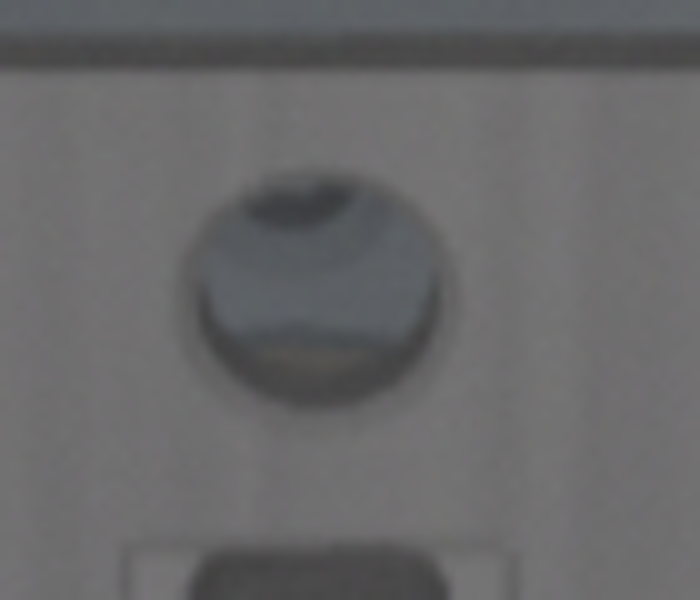

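```bash
python3 - <<'E'
from h import *
c=manip.get_calibration('wrist')
a=np.radians(14.55); Rh=np.array([[np.cos(a),np.sin(a)],[-np.sin(a),np.cos(a)]]); H=np.array([.5006,.3394])
for n,p,z in [('cover hole c',(326.3,243.5),.0478),('cover rim top',(326.3,232.3),.0478),('cover rim bot',(326.3,255),.0478),('cover rim L',(313.5,244),.0478),('cover rim R',(340,244),.0478),('hole lower edge',(324.5,237.3),.0295),('chamfer lower',(324.5,240.8),.0295)]:
    print(n,((onz(c,[p],z)[0,:2]-H)@Rh.T*1000).round(2))
E
python3 - <<'E'
import sys; sys.path.insert(0,'.')
from h import *
# edge-on check with w7 (higher view): hole in housing, rim centre
E
```

```text
cover hole c [-30.73   1.46]
cover rim top [-36.03   1.46]
cover rim bot [-25.18   1.46]
cover rim L [-30.5   -4.28]
cover rim R [-30.49   7.6 ]
hole lower edge [-27.25   0.55]
chamfer lower [-25.38   0.54]
```

```bash
python3 -m pendant '[[0,-0.01,0.02,0,0,0,-1],[0,-0.02,0.04,0,0,0,-1],[0,-0.02,0.04,0,0,0,-1],[0,-0.02,0.04,0,0,0,-1],[0,-0.02,0.04,0,0,0,-1],[0,-0.02,0.04,0,0,0,-1],[0,-0.02,0.04,0,0,0,-1],[0,-0.02,0.04,0,0,0,-1],[0,-0.02,0.04,0,0,0,-1],[0,-0.02,0.04,0,0,0,-1]]' 60
python3 - <<'E'
from h import *
im,d,c=shot('wrist'); o=manip.get_obs(); print(o['position'],R.from_quat(o['ee_rot']).as_matrix().round(4)[:2])
a=np.radians(14.55); Rh=np.array([[np.cos(a),np.sin(a)],[-np.sin(a),np.cos(a)]]); H=np.array([.5006,.3394])
def edges(n,d,c,win,pc):
    ys,xs=np.mgrid[win[0]:win[1],win[2]:win[3]]; P=ondepth(c,np.c_[xs.ravel(),ys.ravel()],d); h=(P[:,:2]-H)@Rh.T
    for t,lo,hi in pc:
        k=(P[:,2]>lo)&(P[:,2]<hi)&(np.abs(h[:,0])<.055)&(np.abs(h[:,1])<.06); q=h[k]
        if k.sum()>20: print(n,t,k.sum(),np.percentile(q,[.2,99.8],axis=0).round(4).tolist(),np.median(P[k][:,2]).round(4), cv2.minAreaRect((q*1000).astype(np.float32)))
pc=[('top',.026,.032),('plate',.041,.049)]
edges('wrist',d,c,(150,420,200,450),pc)
save(cv2.resize(im[215:275,295:365],(700,600),interpolation=cv2.INTER_CUBIC),'w9.png')
E
```

```text
clock: 21.3
position: [0.4995, 0.3402, 0.0643]
ee_rot: [-0.127, 0.992, -0.0, 0.0]
ft_force: [-0.2, -0.3, -0.1]
grip_width: 0.124
grasp_force: 60.1
[0.49947487 0.34015609 0.06431856] [[-9.679e-01 -2.514e-01  1.000e-04]
 [-2.514e-01  9.679e-01 -0.000e+00]]
wrist top 1316 [[-0.0414, -0.0346], [-0.0207, 0.0351]] 0.0293 ((-30.477649688720703, 0.29636383056640625), (21.973196029663086, 69.75166320800781), 0.009084543213248253)
wrist plate 13090 [[-0.0414, -0.0345], [0.0381, 0.0354]] 0.0455 ((-1.4267501831054688, 0.4508819580078125), (70.32100677490234, 80.7652359008789), 89.87117767333984)
```

View pics/w9.png

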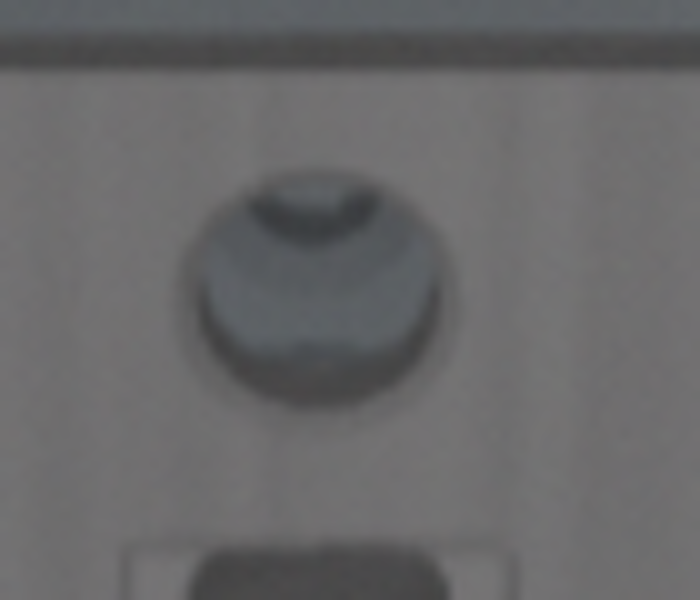

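The housing hole now shows centred behind the cover hole, both at column 318 of the crop. The plate and housing edges agree within about 0.3 mm and the gap is about 10 mm.

```bash
python3 -c "from workcell import manip; print(manip.hand_in())"
```

```text
the job is handed in; nothing more can be done
None
```

The steel bearing is seated flat in the housing pocket, and the job was handed in at about 21 s with the three-hole cover still held level about 10 mm above the housing, its plate edges and single hole lined up with the housing's to within about 0.5 mm (the other two holes were not visible).

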